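Switch on the imaging station in order

TASK

Switch on the imaging station with light taps of a fingertip: first press the large round key on the lamp supply fully in, then the long bar key on the camera controller, then the square key on the focus controller. The keys stay down once pressed. Press gently, leave the slide warmer with the small round key off, and do not lift, shove or knock over any unit or anything else on the bench.

Things in the scene. Friction and masses are not known exactly. Their poses are not given: they have to be found in the camera images.
- lamp_unit: Lamp supply to be switched on FIRST: loose white box 130 (x) x 110 (y) mm, top face 60 mm above the bench, 1.1 kg (varies by -20 to +30 percent), with five low ribs (4 mm high) on the +x half of its top and a steel light port on its -x face. Has the large ROUND key. Origin at the centre of its underside; its -x side faces the robot within 0.3 rad.
- lamp_key_top (a point): Centre of the top of the large round key (32 mm diameter) on the lamp supply; moves with the key. At -28 mm along the unit's own x (towards the robot) from its origin; 14 mm above the unit's top face when out, 4 mm when fully in.
- lamp_key (a joint): Lamp key. Joint value: 0 = fully out, 0.010 m = fully in, growing as it is pushed straight down; as a run starts it stands 0 to 2 mm in. No return spring: it stays where it is pushed. It moves at about 2.5 to 3 N and then meets a hard stop at 10 mm (approach it slowly; over 40 N on a unit counts as rough); half way in (5 mm) counts as switched on.
- camera_unit: Camera controller to be switched on SECOND: loose flat white box 100 (x) x 130 (y) mm, top face 35 mm above the bench, 0.8 kg (varies by -20 to +30 percent), with a flat black and glass disc and a grey panel (under 5 mm high) on the +x half of its top. Has the long BAR-shaped key. Origin at the centre of its underside; its -x side faces the robot within 0.3 rad.
- camera_key_top (a point): Centre of the top of the bar key (18 mm in x, 74 mm in y) on the camera controller; moves with the key. At -20 mm along the unit's own x (towards the robot) from its origin; 14 mm above the unit's top face when out, 4 mm when fully in.
- camera_key (a joint): Camera key. Joint value: 0 = fully out, 0.010 m = fully in, growing as it is pushed straight down; as a run starts it stands 0 to 2 mm in. No return spring: it stays where it is pushed. It moves at about 2.5 to 3 N and then meets a hard stop at 10 mm (approach it slowly; over 40 N on a unit counts as rough); half way in (5 mm) counts as switched on.
- focus_unit: Focus controller to be switched on THIRD: loose white box 120 (x) x 76 (y) mm with a grey round handwheel (40 mm diameter, does not turn) on each y side (104 mm over both), top face 48 mm above the bench, 0.8 kg (varies by -20 to +30 percent). Has the SQUARE key. Origin at the centre of its underside; its -x side faces the robot within 0.3 rad.
- focus_key_top (a point): Centre of the top of the square key (24 x 24 mm) on the focus controller; moves with the key. At -25 mm along the unit's own x (towards the robot) from its origin; 14 mm above the unit's top face when out, 4 mm when fully in.
- focus_key (a joint): Focus key. Joint value: 0 = fully out, 0.010 m = fully in, growing as it is pushed straight down; as a run starts it stands 0 to 2 mm in. No return spring: it stays where it is pushed. It moves at about 2.5 to 3 N and then meets a hard stop at 10 mm (approach it slowly; over 40 N on a unit counts as rough); half way in (5 mm) counts as switched on.
- warmer: Slide warmer, to be left off: white box 150 (x) x 140 (y) x 30 mm fixed to the bench, aluminium plate and one glass slide on top (36 mm high over all). Origin at the centre of its underside; its -x side faces the robot within 0.3 rad.
- warmer_key (a joint): Small round key (16 mm diameter) of the slide warmer, at (-54, +45) mm (its own x, y) from the warmer's origin, standing 14 mm above its 30 mm high top. Must stay out (0 m); same stiffness as the others.
- vial: Small capped glass vial, 24 mm across, 52 mm tall. Bystander, loose; leave it where it is. Origin at the centre of its underside.
- reagent_bottle: Amber bottle, 40 mm across, 85 mm tall. Bystander, loose; leave it where it is. Origin at the centre of its underside.
- petri_dish: Closed petri dish, 60 mm across, 17 mm tall. Bystander, loose; leave it where it is. Origin at the centre of its underside.
- well_plate: Clear 24-well plate, 85 x 127 x 20 mm. Bystander, loose; leave it where it is. Origin at the centre of its underside.
- beaker: Open glass beaker, 66 mm across, 80 mm tall. Bystander, loose; leave it where it is. Origin at the centre of its underside.
- marker: Square-bodied white marker pen lying down, about 133 mm long along its x, 15 mm high. Bystander, loose; leave it where it is. Origin at the centre of its underside (under the barrel, the black cap lies to +x).
- slide_box: Grey slide box, 83 x 100 x 34 mm. Bystander, loose; leave it where it is. Origin at the centre of its underside.

How it is judged:
By the outcome, as a careful person would: the job done as asked, in the order asked, and still so for the second after the job is handed in, with the robot touching nothing.
It also fails if it takes over 45 s, if anything falls off the work surface, if the arm or the gripper's body presses on something with over 40 N, if the wrist force passes 120 N, or if a joint passes its speed limit or range.

ROBOT

A 6-joint arm with a two-finger parallel gripper is mounted at the origin on the work surface. World frame = base frame: x ahead of the robot, y to its left, z up, the work surface at z = 0. Lengths are in m, angles in rad, forces in N, time in s.
With the tool pointing down it reaches from about 0.425 to 0.95 m from the base axis. Payload 14.7 kg.
Tool frame: the origin (TCP) lies midway between the tips of the shut fingers; the grasp point (between the pads) lies manip.grasp_offset behind it (manip.grasp_offset is the distance from the TCP to the grasp point, in m); z points along the fingers, y is the line along which they close (so a half turn about z gives the same grasp; the last joint's range is limited). The gripper opens to 85 mm and grips with 20 to 120 N. Pads are 22 mm wide; open, the fingers measure 114 mm over their backs; the gripper's body (76 mm by 85 mm) begins 54 mm behind the grasp point. The pads swing forward as they close: fully open they stand 13 mm farther back than shut.
Start: joints at [1.108, 0.48, 1.596, -0, 1.065, -0.047], TCP at [0.263, 0.595, 0.231] pointing down, gripper open.
Joint ranges: [-2.75, 2.75], [-0.82, 2.05], [0.23, 2.67], [-1.56, 4.7], [0.09, 2.69], [-2.92, 2.92]. Speed limits (rad/s): [1.89, 1.89, 2.39, 3.01, 3.01, 3.01].

INTERFACE

Orientations are given as a unit quaternion [w, x, y, z].
In Python, from rig import manip gives the robot as it stands. The module is installed in compiled form; this text tells all that it offers.
- The arm moves only by the shell command python3 -m jog 'ROWS' [FORCE]. ROWS is JSON, a list of rows, each a list of 7 numbers: the finger opening in cm, from 0 to 8.54, then the shift along the tool's x, y, z in cm, then the turn, a rotation vector about the tool's x, y, z in degrees. In form: [[jaw, x, y, z, rx, ry, rz], ...]. A call has 1 to 8 rows; each row is the pose to reach, as a shift and turn from the pose commanded when the call began, along the tool's axes at that moment; what a row does not reach only later rows make up. A row lasts 1/12 s, in which the tool goes at most 41.7 mm and 7.16 degrees, less where a joint would pass 70% of its speed; a pose out of reach is approached as far as the arm can. A call with a gripper value outside its range is refused whole. The fingers move at their own pace and stop on an object; FORCE is the grip in N (left out, the last holds). Time passes only in rows, so rows that repeat a pose let the fingers close. It gives the time, the measured TCP pose, the force, the opening and the grip force at its end, in the units of the state.
- manip.sense(): the state, without advancing time (a new reading comes with each control period).
- manip.snapshot(name): name is "scene" or "side" or "wrist"; returns the picture (400x640x3 uint8, red, green, blue); there is no depth.
- manip.camera_model(name): a dict with "intrinsics" (3x3 intrinsics, pixels), "R" (3x3) and "t" (3): a world point X has camera coordinates R X + t. Camera axes: x right, y down, z forward; pixel columns grow to the right and rows downward; lengths in m; the calibration is good to about 2 mm. A picture is of the moment at which its call begins: read the wrist's pose just before it. camera_model takes no time and is no camera call; for the wrist camera it gives the pose at the moment of the call.
- manip.sign_off(): hands the job in; it is judged then, once.
Trained networks look in the newest picture that a camera, given by its name, has taken for a name from the list of things; names that differ only in an ending like _2 or _b are one class to them, and where a whole thing is asked for, a point or a joint stands for the part that bears it (a point fixed in the world has none). Each returns a list of dicts, best first, with "p" (0 to 1); they miss things now and then, are a little off and sometimes report something else, mostly with a low value. They report only what shows in the picture. A call takes as long as a camera call.
- manip.find_in(camera, target): "box" ([centre column, centre row, width, height] in pixels, round what is visible of it).
The state is a dict: "time": time; "q": joint angles; "joint_velocities": joint speeds; "joint_efforts": joint torques, N m; "ee_pos": TCP position; "ee_rot": TCP orientation; "contact_force": force on the tool from outside, world axes, zero at the start; "torque": the same for the moment, N m; "opening": finger opening in m; "finger_force": force on a finger pad.
Only numpy, scipy, OpenCV 4.12 (cv2) and the standard library are available. Lean on these libraries where they do the work, as an engineer would, in place of code of your own. Each camera call takes 0.05 s, during which the arm holds its last target. There are 200 camera calls.

## Working session

There is one attempt and no reset: what is moved stays moved. The work goes in short steps, Python scripts to look and compute and a shell command to move; the robot and the scene stay as the last step left them, time stands still between calls to the robot, and variables do not carry over. Pictures are saved under pics/ and viewed, at most 10 in all, crops included, and the job is handed in when it is done.

```bash
mkdir -p pics; python3 - <<'E'
from rig import manip
import cv2,numpy as np
for n in("scene","side"):
    im=manip.snapshot(n); cv2.imwrite(f"pics/{n}0.png",im[:,:,::-1])
    c=manip.camera_model(n); print(n,np.round(c["intrinsics"],1).tolist(),np.round(-np.array(c["R"]).T@c["t"],3),np.round(c["R"],2).tolist())
    for t in("lamp_unit","lamp_key_top","camera_unit","camera_key_top","focus_unit","focus_key_top","warmer","warmer_key"):
        print(t,[(np.round(d["box"]).astype(int).tolist(),round(d["p"],2)) for d in manip.find_in(n,t)[:2]])
s=manip.sense();print({k:np.round(v,3).tolist() for k,v in s.items()})
E
```

```text
scene [[509.4, 0.0, 317.1], [0.0, 509.4, 205.9], [0.0, 0.0, 1.0]] [ 1.695 -0.789  1.196] [[0.58, 0.81, 0.0], [0.52, -0.37, -0.77], [-0.63, 0.45, -0.63]]
lamp_unit [([314, 226, 46, 43], 0.63), ([343, 198, 9, 14], 0.24)]
lamp_key_top []
camera_unit [([358, 181, 40, 34], 0.63)]
camera_key_top [([354, 173, 9, 10], 0.53)]
focus_unit [([218, 235, 32, 34], 0.92)]
focus_key_top [([214, 224, 8, 11], 0.4), ([313, 226, 46, 44], 0.35)]
warmer [([391, 214, 59, 42], 0.6), ([349, 247, 17, 27], 0.4)]
warmer_key []
side [[498.8, 0.0, 316.4], [0.0, 498.8, 208.0], [0.0, 0.0, 1.0]] [ 0.543 -0.968  1.014] [[1.0, -0.04, 0.01], [-0.02, -0.69, -0.72], [0.03, 0.72, -0.69]]
lamp_unit [([321, 230, 54, 46], 0.78), ([312, 220, 10, 9], 0.23)]
lamp_key_top [([252, 319, 16, 9], 0.29)]
camera_unit [([284, 167, 38, 37], 0.75)]
camera_key_top [([356, 175, 54, 44], 0.49)]
focus_unit [([267, 330, 56, 47], 0.93)]
focus_key_top []
warmer [([356, 174, 56, 44], 0.84)]
warmer_key []
{'time': 0.9, 'q': [1.108, 0.48, 1.596, -0.0, 1.065, -0.047], 'joint_velocities': [-0.0, 0.0, -0.001, 0.0, 0.001, 0.0], 'joint_efforts': [-0.0, -95.045, -43.066, 0.0, 0.0, -0.0], 'ee_pos': [0.263, 0.595, 0.231], 'ee_rot': [0.0, 0.206, 0.978, 0.0], 'contact_force': [0.208, -0.688, -0.78], 'torque': [0.037, 0.007, -0.012], 'finger_force': 0.0, 'opening': 0.085}
```

View pics/scene0.png

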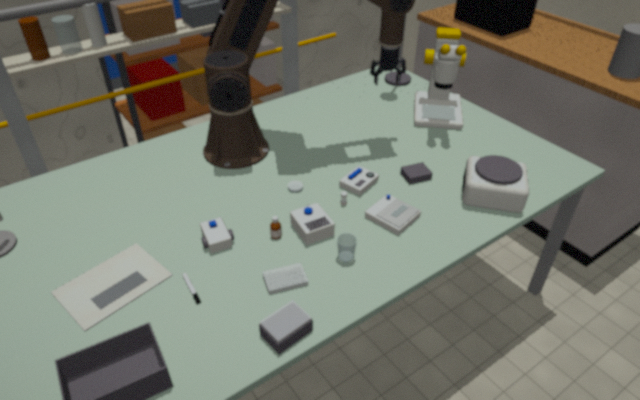

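View pics/side0.png

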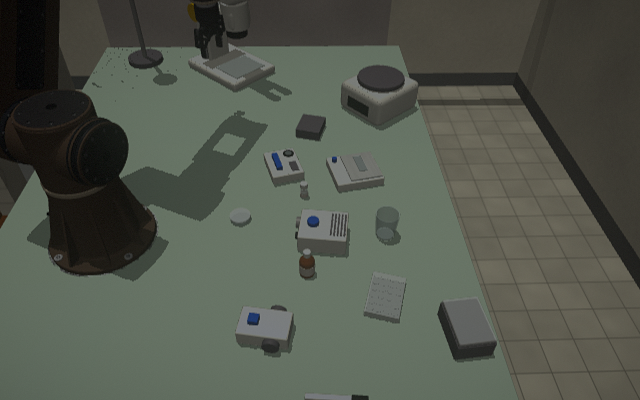

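Both views show blue keys: lamp at scene (309,211) / side (313,221), camera at (355,174) / (277,160), focus at (213,224) / (253,319), warmer at (388,197) / (334,159). I'll segment the blue in both pictures and project it onto the known heights.

```bash
cat > h.py <<'E'
from rig import manip
import cv2,numpy as np
def blue(im):
    hsv=cv2.cvtColor(im,cv2.COLOR_RGB2HSV)
    m=cv2.inRange(hsv,(100,120,40),(130,255,255))
    n,l,s,c=cv2.connectedComponentsWithStats(m)
    return [(c[i],s[i]) for i in range(1,n) if s[i][4]>6]
def plane(c,uv,z):
    R=np.array(c["R"]);d=R.T@np.linalg.solve(np.array(c["intrinsics"]),[*uv,1]);o=-R.T@np.array(c["t"])
    return o+d*(z-o[2])/d[2]
def tri(cs,uvs):
    A=[];b=[]
    for c,uv in zip(cs,uvs):
        P=np.array(c["intrinsics"])@np.c_[c["R"],c["t"]]
        for k in(0,1): r=uv[k]*P[2]-P[k];A.append(r[:3]);b.append(-r[3])
    return np.linalg.lstsq(np.array(A),np.array(b),rcond=None)[0]
E
python3 - <<'E'
from h import *
K={"lamp":((309,211),(313,221),.073),"camera":((355,174),(277,160),.048),"focus":((213,224),(253,319),.061),"warmer":((388,197),(334,159),.042)}
cs=[manip.camera_model(n) for n in("scene","side")]
B=[blue(cv2.imread(f"pics/{n}0.png")[:,:,::-1].copy()) for n in("scene","side")]
for k,v in K.items():
    uv=[]
    for i in(0,1):
        c,s=min(B[i],key=lambda t:np.hypot(*(t[0]-v[i]))); uv.append(c)
        print(k,i,np.round(c,1),s.tolist(),np.round(plane(cs[i],c,v[2]-.003),4))
    print("  tri",np.round(tri(cs,uv),4))
E
```

```text
lamp 0 [307.9 210.5] [305, 208, 7, 6, 37] [ 0.581  -0.0293  0.07  ]
lamp 1 [312.6 220.7] [307, 216, 12, 11, 92] [ 0.576  -0.0281  0.07  ]
  tri [ 0.5764 -0.0256  0.0662]
camera 0 [354.7 173.3] [349, 169, 12, 10, 46] [0.4777 0.2625 0.045 ]
camera 1 [276.6 160.8] [272, 153, 10, 17, 93] [0.4723 0.2636 0.045 ]
  tri [0.4723 0.2675 0.0408]
focus 0 [212.4 223.6] [210, 221, 6, 6, 29] [ 0.4378 -0.3231  0.058 ]
focus 1 [252.7 318.3] [247, 313, 12, 12, 111] [ 0.4324 -0.3225  0.058 ]
  tri [ 0.4322 -0.3204  0.0535]
warmer 0 [354.7 173.3] [349, 169, 12, 10, 46] [0.4713 0.268  0.039 ]
warmer 1 [333.7 158.8] [332, 157, 5, 5, 20] [0.652  0.2771 0.039 ]
  tri [0.6346 0.1206 0.18  ]
```

```bash
python3 -m jog '[[0,-3.1,-2.5,0,0,0,-3],[0,-6.2,-5,0,0,0,-6],[0,-9.3,-7.5,0,0,0,-9],[0,-12.4,-10,0,0,0,-12],[0,-15.5,-12.5,0,0,0,-15],[0,-18.6,-15,0,0,0,-18],[0,-21.7,-17.5,0,0,0,-21],[0,-24.8,-20,0,0,0,-23.8]]' 20
```

```text
time: 1.57
ee_pos: [0.4091, 0.3098, 0.2315]
ee_rot: [0.0, -0.001, 1.0, 0.0]
contact_force: [0.6, 0.7, 0.4]
opening: -0.0002
finger_force: 0.0
```

```bash
python3 -m jog '[[0,-1.9,-3.6,0,0,0,0],[0,-3.8,-7.2,0,0,0,0],[0,-5.7,-10.8,0,0,0,0],[0,-7.6,-14.4,0,0,0,0],[0,-9.5,-18,0,0,0,0],[0,-11.4,-21.6,0,0,0,0],[0,-13.3,-25.2,0,0,0,0],[0,-15,-28.5,0,0,0,0]]'
python3 -m jog '[[0,0,0,0,0,0,0],[0,0,0,0,0,0,0]]'
python3 - <<'E'
from h import *
c=manip.camera_model("wrist"); im=manip.snapshot("wrist");cv2.imwrite("pics/w1.png",im[:,:,::-1])
print(np.round(-np.array(c["R"]).T@c["t"],3),np.round(c["R"],2).tolist())
for u,s in blue(im): print(np.round(u,1),s.tolist(),[np.round(plane(c,u,z),4).tolist() for z in(.073,.048,.061,.042)])
E
```

```text
time: 2.23
ee_pos: [0.5594, 0.024, 0.2315]
ee_rot: [0.0, 0.0, 1.0, -0.0]
contact_force: [0.7, 0.5, -0.6]
opening: 0.0002
finger_force: 0.0
time: 2.4
ee_pos: [0.5592, 0.0246, 0.2312]
ee_rot: [0.0, 0.002, 1.0, -0.0]
contact_force: [-1.0, -0.2, 1.3]
opening: -0.0001
finger_force: 0.0
[0.474 0.025 0.373] [[0.0, 1.0, 0.0], [0.95, -0.0, 0.32], [0.32, -0.0, -0.95]]
[555.4  90.5] [515, 73, 81, 36, 1441] [[0.4721, 0.2459, 0.073], [0.4719, 0.2644, 0.048], [0.472, 0.2548, 0.061], [0.4719, 0.2688, 0.042]]
[271.5 195.5] [258, 181, 28, 29, 644] [[0.574, -0.025, 0.073], [0.5824, -0.0291, 0.048], [0.578, -0.027, 0.061], [0.5844, -0.0301, 0.042]]
[524.5 245.5] [516, 239, 18, 14, 165] [[0.6339, 0.2521, 0.073], [0.6472, 0.271, 0.048], [0.6403, 0.2612, 0.061], [0.6504, 0.2756, 0.042]]
```

View pics/w1.png

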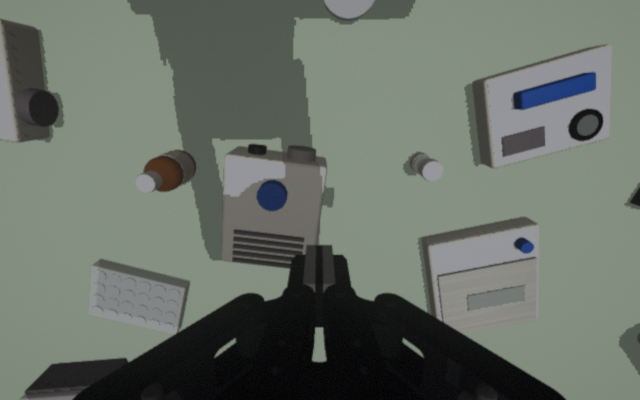

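The wrist picture shows the lamp key at (271,195), the camera bar at (555,90) and the warmer key at (525,245). The lamp key works out at (0.574, -0.025), which agrees with the other two cameras. I'll descend to above the lamp key.

```bash
python3 -m jog '[[0,-0.8,-2.5,0,0,0,0],[0,-1.6,-5,0,0,0,0],[0,-1.6,-5,3.5,0,0,0],[0,-1.6,-5,7,0,0,0],[0,-1.6,-5,10.5,0,0,0],[0,-1.6,-5,13,0,0,0],[0,-1.6,-5,14.5,0,0,0],[0,-1.6,-5,14.5,0,0,0]]'
```

```text
time: 3.12
ee_pos: [0.5719, -0.022, 0.0833]
ee_rot: [-0.003, -0.001, 1.0, 0.0]
contact_force: [-1.9, 0.3, 0.1]
opening: 0.0002
finger_force: 0.0
```

```bash
python3 -m jog '[[0,-0.2,-0.3,0.2,0,0,0],[0,-0.2,-0.3,0.4,0,0,0],[0,-0.2,-0.3,0.6,0,0,0],[0,-0.2,-0.3,0.8,0,0,0],[0,-0.2,-0.3,0.9,0,0,0],[0,-0.2,-0.3,0.9,0,0,0]]'; python3 - <<'E'
from h import *
for _ in range(3):
  im=manip.snapshot("side"); s=manip.sense(); print(np.round(s["ee_pos"],4),np.round(s["contact_force"],1),np.round(s["q"],4))
cv2.imwrite("pics/s1.png",cv2.resize(im[150:290,230:430],None,fx=4,fy=4)[:,:,::-1])
E
```

```text
time: 3.62
ee_pos: [0.5766, -0.0266, 0.0776]
ee_rot: [0.0, 0.0, 1.0, -0.0]
contact_force: [-0.3, -0.5, -0.7]
opening: -0.0003
finger_force: 0.0
[ 0.5766 -0.0266  0.0776] [ 1.2 -0.2 -0.4] [-0.0986  0.5763  1.8947  0.      0.6701 -1.6689]
[ 0.5766 -0.0266  0.0776] [0.3 0.1 0.1] [-0.0986  0.5764  1.8947  0.      0.6701 -1.6689]
[ 0.5765 -0.0266  0.0775] [ 0.   1.3 -0.6] [-0.0987  0.5765  1.8947 -0.      0.6701 -1.669 ]
```

View pics/s1.png

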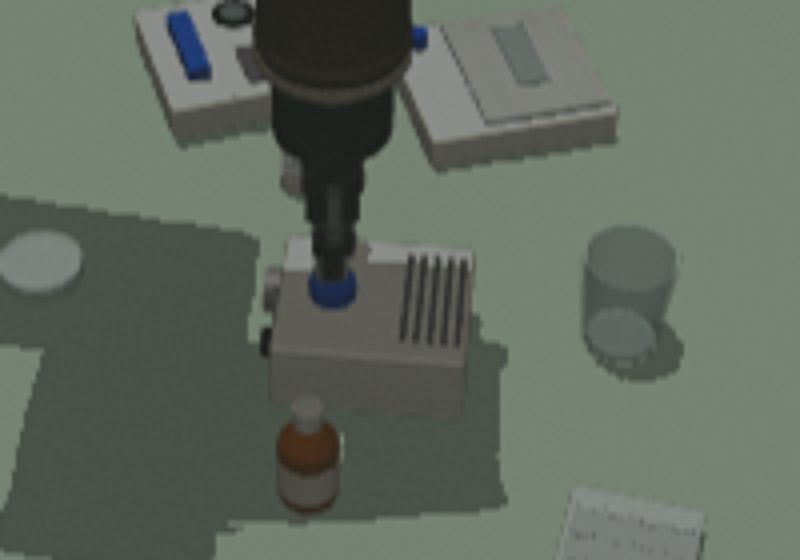

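The crop shows the fingertip centred on the lamp key. TCP is 4-5 mm above it, with no contact yet. Next I'll press to just above the stop.

```bash
python3 -m jog '[[0,0,0,0.2,0,0,0],[0,0,0,0.4,0,0,0],[0,0,0,0.6,0,0,0],[0,0,0,0.75,0,0,0],[0,0,0,0.9,0,0,0],[0,0,0,1.0,0,0,0],[0,0,0,1.1,0,0,0],[0,0,0,1.15,0,0,0]]'; python3 -m jog '[[0,0,0,0.04,0,0,0],[0,0,0,0.08,0,0,0],[0,0,0,0.12,0,0,0]]'
```

```text
time: 4.43
ee_pos: [0.5766, -0.0266, 0.0657]
ee_rot: [0.0, 0.0, 1.0, -0.0]
contact_force: [0.9, -0.1, 2.1]
opening: 0.0001
finger_force: 1.2
time: 4.68
ee_pos: [0.5766, -0.0266, 0.0646]
ee_rot: [0.0, 0.0, 1.0, -0.0]
contact_force: [1.4, -0.4, 2.9]
opening: -0.0001
finger_force: 1.2
```

Moving at about 3 N. I'll creep on to the stop.

```bash
python3 -m jog '[[0,0,0,0.03,0,0,0],[0,0,0,0.06,0,0,0],[0,0,0,0.06,0,0,0]]'; python3 -m jog '[[0,0,0,0.02,0,0,0],[0,0,0,0.04,0,0,0],[0,0,0,0.04,0,0,0]]'
```

```text
time: 4.93
ee_pos: [0.5766, -0.0266, 0.064]
ee_rot: [0.0, 0.0, 1.0, -0.0]
contact_force: [1.4, -0.5, 2.6]
opening: 0.0
finger_force: 1.2
time: 5.18
ee_pos: [0.5766, -0.0266, 0.064]
ee_rot: [0.0, 0.0, 1.0, -0.0]
contact_force: [-0.1, -0.1, 8.7]
opening: -0.0002
finger_force: 4.6
```

```bash
python3 -m jog '[[0,0,0,-1,0,0,0],[0,0,0,-5,0,0,0],[0,0,0,-9,0,0,0],[0,1.3,3.6,-10,0,0,-2],[0,2.6,7.2,-10,0,0,-4],[0,3.9,10.8,-10,0,0,-6],[0,5.2,14.4,-10,0,0,-8],[0,6.5,18,-10,0,0,-10]]' && python3 -m jog '[[0,0,0,0,0,0,0],[0,0,0,0,0,0,0],[0,0,0,0,0,0,0]]'
python3 - <<'E'
from h import *
c=manip.camera_model("wrist"); im=manip.snapshot("wrist");cv2.imwrite("pics/w2.png",im[:,:,::-1])
m=cv2.inRange(cv2.cvtColor(im,cv2.COLOR_RGB2HSV),(100,120,40),(130,255,255))
for k in cv2.findContours(m,0,2)[0]:
    if cv2.contourArea(k)<60: continue
    (u,sz,a)=cv2.minAreaRect(k); box=cv2.boxPoints((u,sz,a)); W=np.array([plane(c,b,.048)[:2] for b in box])
    print(np.round(u),np.round(sz),np.round(plane(c,u,.048),4),np.round(W,4).tolist(),"lampz",np.round(plane(c,u,.063),4))
E
```

```text
time: 5.85
ee_pos: [0.5103, 0.1548, 0.1642]
ee_rot: [-0.0, -0.088, 0.996, 0.0]
contact_force: [1.5, -0.1, 0.3]
opening: -0.0001
finger_force: 0.0
time: 6.1
ee_pos: [0.5114, 0.1535, 0.1639]
ee_rot: [-0.0, -0.087, 0.996, -0.0]
contact_force: [1.6, -0.4, 0.2]
opening: 0.0001
finger_force: 0.0
[108. 234.] [35. 30.] [ 0.5836 -0.0348  0.048 ] [[0.5852, -0.0559], [0.5602, -0.0355], [0.582, -0.0137], [0.6082, -0.0342]] lampz [ 0.5745 -0.0247  0.063 ]
[454. 172.] [21. 87.] [0.4706 0.266  0.048 ] [[0.4718, 0.2266], [0.4523, 0.2979], [0.4694, 0.306], [0.4895, 0.2332]] lampz [0.4681 0.2586 0.063 ]
```

View pics/w2.png

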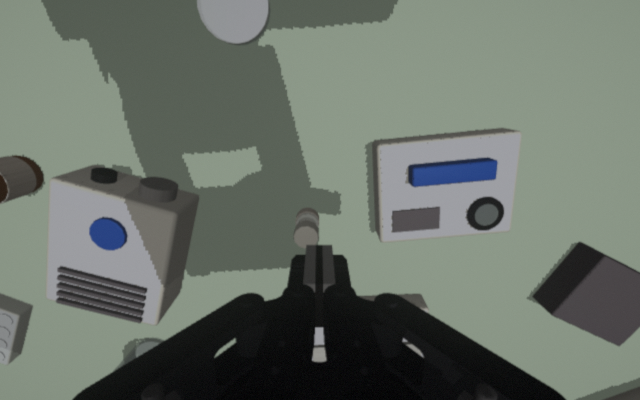

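The wrist view shows the lamp key flush and its unit not displaced. The camera bar is at (454,172), world (0.4705, 0.265), yaw about 15°.

```bash
python3 -m jog '[[0,0.7,3.9,0,0,0,-2],[0,1.4,7.8,0,0,0,-4],[0,2.1,11.7,0,0,0,-5],[0,2.1,11.7,3,0,0,-5],[0,2.1,11.7,6,0,0,-5],[0,2.1,11.7,8.5,0,0,-5],[0,2.1,11.7,10,0,0,-5],[0,2.1,11.7,10.3,0,0,-5]]' && python3 -m jog '[[0,0,0,0,0,0,0],[0,0,0,0,0,0,0],[0,0,0,0,0,0,0]]'
python3 - <<'E'
from h import *
im=manip.snapshot("side"); cv2.imwrite("pics/s2.png",cv2.resize(im[100:240,210:410],None,fx=4,fy=4)[:,:,::-1])
E
```

```text
time: 6.82
ee_pos: [0.4697, 0.2632, 0.058]
ee_rot: [-0.002, -0.129, 0.992, -0.001]
contact_force: [-1.0, -0.6, -0.5]
opening: -0.0003
finger_force: 0.0
time: 7.07
ee_pos: [0.4716, 0.2649, 0.0618]
ee_rot: [0.001, -0.13, 0.992, 0.0]
contact_force: [0.7, -0.2, 0.1]
opening: -0.0002
finger_force: 0.0
```

View pics/s2.png

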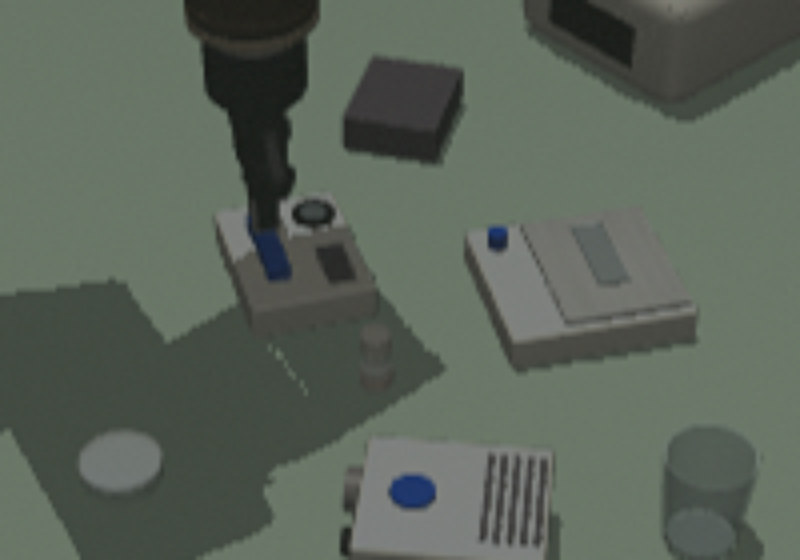

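The tip is centred above the bar and the lamp key is flush. Pressing the bar.

```bash
python3 -m jog '[[0,0.1,0,0.4,0,0,0],[0,0.1,0,0.8,0,0,0],[0,0.1,0,1.1,0,0,0],[0,0.1,0,1.3,0,0,0],[0,0.1,0,1.5,0,0,0],[0,0.1,0,1.7,0,0,0],[0,0.1,0,1.9,0,0,0],[0,0.1,0,2.05,0,0,0]]'; python3 -m jog '[[0,0,0,0.04,0,0,0],[0,0,0,0.08,0,0,0],[0,0,0,0.12,0,0,0],[0,0,0,0.12,0,0,0]]'
```

```text
time: 7.78
ee_pos: [0.4696, 0.2648, 0.0399]
ee_rot: [-0.0, -0.13, 0.991, -0.0]
contact_force: [-0.4, -0.7, 2.7]
opening: 0.0002
finger_force: 1.4
time: 8.12
ee_pos: [0.4696, 0.2648, 0.039]
ee_rot: [-0.0, -0.13, 0.991, -0.0]
contact_force: [-1.2, -0.4, 3.9]
opening: 0.0001
finger_force: 1.9
```

```bash
python3 -m jog '[[0,0,0,0.03,0,0,0],[0,0,0,0.05,0,0,0],[0,0,0,0.05,0,0,0]]'
```

```text
time: 8.37
ee_pos: [0.4696, 0.2648, 0.0389]
ee_rot: [0.0, -0.13, 0.991, 0.0]
contact_force: [-3.5, -0.3, 13.0]
opening: -0.0001
finger_force: 6.6
```

```bash
python3 -m jog '[[0,0,0,-1,0,0,0],[0,0,0,-5,0,0,0],[0,0,0,-9,0,0,0],[0,0.8,-4,-12,0,0,3],[0,1.6,-8,-13,0,0,6],[0,2.4,-12,-13,0,0,9],[0,3.2,-16,-13,0,0,12],[0,4,-20,-13,0,0,15]]'; python3 -m jog '[[0,0,-4,0,0,0,0],[0,0,-8,0,0,0,0],[0,0,-12,0,0,0,0],[0,0,-16,0,0,0,0],[0,0,-20,0,0,0,0],[0,0,-24,0,0,0,0],[0,0,-24,0,0,0,0],[0,0,-24,0,0,0,0]]'
python3 - <<'E'
from h import *
c=manip.camera_model("wrist"); im=manip.snapshot("wrist");cv2.imwrite("pics/w3.png",im[:,:,::-1])
m=cv2.inRange(cv2.cvtColor(im,cv2.COLOR_RGB2HSV),(100,120,40),(130,255,255))
for k in cv2.findContours(m,0,2)[0]:
    if cv2.contourArea(k)<60: continue
    (u,sz,a)=cv2.minAreaRect(k); box=cv2.boxPoints((u,sz,a)); W=np.array([plane(c,b,.061)[:2] for b in box])
    print(np.round(u),np.round(sz),a,np.round(plane(c,u,.061),4),np.round(W,4).tolist())
E
```

```text
time: 9.03
ee_pos: [0.4824, 0.0654, 0.1695]
ee_rot: [0.001, 0.001, 1.0, 0.0]
contact_force: [0.3, -0.5, -0.4]
opening: 0.0001
finger_force: 0.0
time: 9.7
ee_pos: [0.482, -0.1751, 0.1687]
ee_rot: [0.0, 0.002, 1.0, -0.0]
contact_force: [-0.6, 0.4, -0.3]
opening: -0.0003
finger_force: 0.0
[473. 288.] [27. 30.] 45.0 [ 0.5763 -0.0262  0.061 ] [[0.5776, -0.0457], [0.5537, -0.0286], [0.575, -0.0068], [0.6001, -0.0236]]
[143. 139.] [32. 30.] 4.573921203613281 [ 0.4313 -0.3186  0.061 ] [[0.4424, -0.335], [0.4183, -0.3279], [0.4204, -0.3026], [0.4447, -0.3089]]
```

View pics/w3.png

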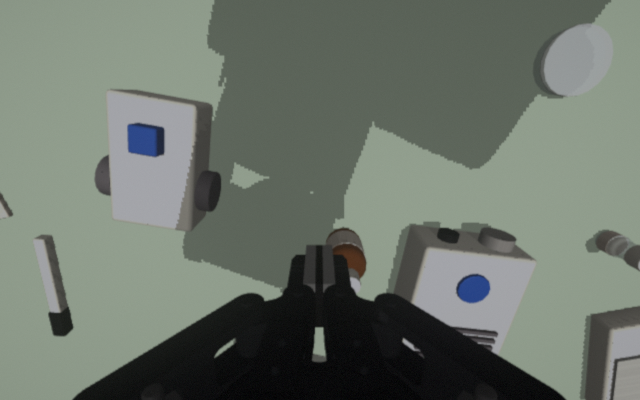

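The focus key is at (143,139), world (0.432, -0.320), matching the fixed cameras. I'll descend above it.

```bash
python3 -m jog '[[0,1.2,-3.7,0,0,0,2],[0,2.5,-7.4,0,0,0,4],[0,3.8,-11,0,0,0,5],[0,5,-14.5,0,0,0,5],[0,5,-14.5,3,0,0,5],[0,5,-14.5,6,0,0,5],[0,5,-14.5,8,0,0,5],[0,5,-14.5,9.3,0,0,5]]' && python3 -m jog '[[0,0,0,0,0,0,0],[0,0,0,0,0,0,0],[0,0,0,0,0,0,0]]'
python3 - <<'E'
from h import *
im=manip.snapshot("side"); cv2.imwrite("pics/s3.png",cv2.resize(im[240:380,170:370],None,fx=4,fy=4)[:,:,::-1])
E
```

```text
time: 10.42
ee_pos: [0.4316, -0.316, 0.0736]
ee_rot: [-0.001, 0.043, 0.999, 0.001]
contact_force: [0.4, 0.9, 0.5]
opening: -0.0
finger_force: 0.0
time: 10.67
ee_pos: [0.4329, -0.3175, 0.0764]
ee_rot: [0.0, 0.043, 0.999, -0.0]
contact_force: [0.9, -0.7, -0.5]
opening: -0.0002
finger_force: 0.0
```

View pics/s3.png

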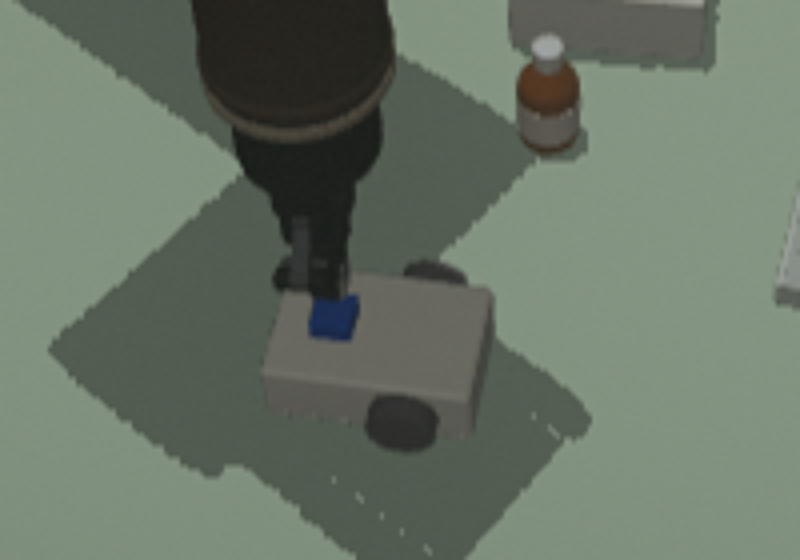

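The tip is above the square key; I'll shift 3 mm towards -y while pressing.

```bash
python3 -m jog '[[0,0,-0.3,0.4,0,0,0],[0,0,-0.3,0.8,0,0,0],[0,0,-0.3,1.1,0,0,0],[0,0,-0.3,1.3,0,0,0],[0,0,-0.3,1.5,0,0,0],[0,0,-0.3,1.7,0,0,0],[0,0,-0.3,1.9,0,0,0],[0,0,-0.3,2.1,0,0,0]]'; python3 -m jog '[[0,0,0,0.05,0,0,0],[0,0,0,0.1,0,0,0],[0,0,0,0.15,0,0,0],[0,0,0,0.2,0,0,0],[0,0,0,0.24,0,0,0],[0,0,0,0.24,0,0,0]]'
```

```text
time: 11.38
ee_pos: [0.4318, -0.321, 0.0542]
ee_rot: [-0.0, 0.044, 0.999, 0.0]
contact_force: [-1.7, 0.2, 2.7]
opening: -0.0001
finger_force: 1.5
time: 11.88
ee_pos: [0.4318, -0.321, 0.052]
ee_rot: [-0.0, 0.044, 0.999, -0.0]
contact_force: [-1.4, -0.3, 1.6]
opening: -0.0005
finger_force: 1.3
```

```bash
python3 -m jog '[[0,0,0,0.03,0,0,0],[0,0,0,0.05,0,0,0],[0,0,0,0.05,0,0,0]]'
```

```text
time: 12.13
ee_pos: [0.4318, -0.321, 0.0519]
ee_rot: [0.0, 0.044, 0.999, -0.0]
contact_force: [-4.6, 1.1, 13.7]
opening: 0.0002
finger_force: 6.3
```

Hard stop reached. I'll lift off and look once more.

```bash
python3 -m jog '[[0,0,0,-1,0,0,0],[0,0,0,-4,0,0,0],[0,0,0,-8,0,0,0],[0,0,0,-12,0,0,0],[0,0,0,-15,0,0,0],[0,0,0,-15,0,0,0],[0,0,0,-15,0,0,0],[0,0,0,-15,0,0,0]]'
python3 - <<'E'
from h import *
im=manip.snapshot("side"); cv2.imwrite("pics/s4.png",im[:,:,::-1])
for u,s in blue(im): print(np.round(u,1),s.tolist())
E
```

```text
time: 12.8
ee_pos: [0.4318, -0.3208, 0.2016]
ee_rot: [0.0, 0.044, 0.999, -0.0]
contact_force: [0.6, -0.9, 0.6]
opening: 0.0001
finger_force: 0.0
[276.6 162.2] [272, 155, 10, 15, 77]
[333.7 158.7] [332, 157, 5, 5, 18]
[312.7 222.4] [308, 219, 11, 8, 71]
[253.1 319.8] [248, 315, 11, 10, 86]
```

View pics/s4.png

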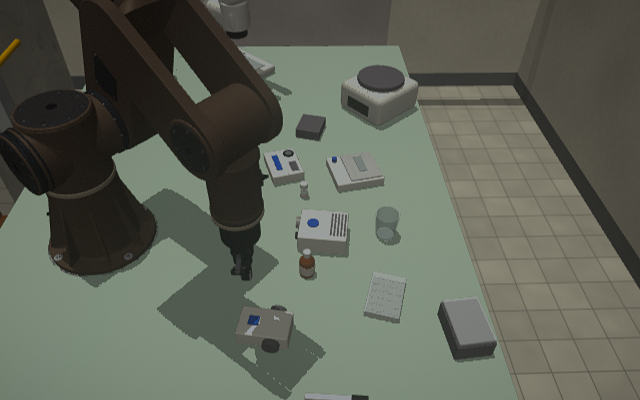

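The lamp key (313,222), camera key (277,162) and focus key (253,320) all sit low. The warmer key at (334,159) is unchanged and nothing has been displaced.

```bash
python3 -c "
from rig import manip
print(manip.sign_off())"
```

```text
the job is handed in; nothing more can be done
None
```

I pressed the lamp, camera and focus keys fully in, in that order, with no reading above 14 N; the warmer key is still out, nothing else appears moved in the final side picture, and I handed the job in at about 13 s.

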